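Bring the desk calendar on to the green day

TASK

Bring the desk calendar up to today, the day with the green filing colour: with a fingertip, flick the ribbed day wheel (the one with coloured tiles, at the calendar's left-hand end seen from the robot) forward, its top edge going away from the robot, one click at a time until the green tile rests on top at the brass pointers, and do not run past it. Leave the other three wheels as they are, do not lift or tip the calendar or shove it out of place, and do not disturb the other things on the desk.

Things in the scene. Friction and masses are not known exactly. Their poses are not given: they have to be found in the camera images.
- calendar: Dark wood desk calendar, 126 mm deep (x), 220 wide (y), 102 tall, about 1.9 kg, loose on rubber feet. Origin: centre of its underside; x to its back (away from the user), y to its left, z up. Four black thumbwheels on one axle along y, 54 mm up; centres from the left: day y = 70 (7 coloured tiles), tens 15, units -23, month -70 mm (white tiles with bars). Wooden cheeks between them rise to 85 mm.
- day_hub (a point): Centre of the day wheel, on the axle, 54 mm above the desk; axes as the calendar's. The wheel is 44 mm wide; its tiles lie 33 mm from the axle. Between the 7 tiles, every 51.4 degrees, a rib 4 mm thick stands across the whole width, its tip 48 mm from the axle. At rest the ribs beside the top tile stand 25.7 degrees from straight up: tips 21 mm before and behind the axle, 43 mm above it.
- day_index (a point): Point straight above the day wheel's hub, 87 mm above the desk, on the tile that is set: level with the small brass pointer bars on the crowns of the two cheeks. A fingertip lowered in front of the near rib to 6 mm above this point's height, then moved level toward the back until it is about 8 mm beyond the axle, carries that rib over the top: one click.
- day_wheel (a joint): Angle of the day wheel, rad. 0: green tile on top. Grows as it turns forward (top edge toward the calendar's back). A click is 0.8976 (7 a turn, endless). A spring detent holds each tile: 2 to 4 N on a rib overcome it; past half a click the wheel snaps to the next tile by itself. It starts at rest two, three or four clicks before green (-1.80, -2.69, -3.59).
- tens_wheel (a joint): Angle of the tens wheel, the day wheel's neighbour, rad; 0 at the start, 0.524 a click; to be left there
- units_wheel (a joint): Angle of the units wheel, rad; 0 at the start, 0.628 a click; to be left there
- month_wheel (a joint): Angle of the month wheel, rad; 0 at the start, 0.524 a click; to be left there
- highlighter: yellow highlighter pen with a black cap, 18 x 125 x 16 mm, lying just in front of the calendar; origin at the centre of its underside; a bystander
- self_inker: self-inking stamp, blue and black, 46 x 66 x 85 mm tall, standing at the calendar's right end; origin at the centre of its underside; a bystander
- note_block: block of sticky notes, yellow and pink, 76 x 76 x 26 mm, at the calendar's left end; origin at the centre of its underside; a bystander
- glue_stick: white glue stick with a red cap, 28 mm across, 92 mm tall, standing behind the calendar; origin at the centre of its underside; a bystander
- smartphone: black smartphone, 148 x 72 x 9 mm, lying flat; origin at the centre of its underside; a bystander
- stapler: black stapler, 145 x 36 x 49 mm; origin at the centre of its underside; a bystander
- mug: white mug, 82 mm across, 92 mm tall; origin at the centre of its underside; a bystander
- mouse: black computer mouse, 100 x 60 x 33 mm; origin at the centre of its underside; a bystander

How it is judged:
By the outcome, as a careful person would: the job done as asked, in the order asked, and still so for the second after the job is handed in, with the robot touching nothing.
It also fails if it takes over 45 s, if anything falls off the work surface, if the arm or the gripper's body presses on something with over 40 N, if the wrist force passes 120 N, or if a joint passes its speed limit or range.

ROBOT

A 6-joint arm with a two-finger parallel gripper is mounted at the origin on the work surface. World frame = base frame: x ahead of the robot, y to its left, z up, the work surface at z = 0. Lengths are in m, angles in degrees, forces in N, time in s.
With the tool pointing down it reaches from about 0.4 to 0.825 m from the base axis. Payload 7 kg.
Tool frame: the origin (TCP) lies at the very end of the fingers, on their centre line; the grasp point (between the pads) lies 19 mm behind it (r.hold_point_z is the distance from the TCP to the grasp point, in m); z points along the fingers, y is the direction in which the jaws open and shut (so a half turn about z gives the same grasp; the last joint's range is limited). The gripper opens to 88 mm and grips with 3 to 60 N. Pads are 19 mm wide; open, the fingers measure 130 mm over their backs; the gripper's body (78 mm by 193 mm) begins 47 mm behind the grasp point.
Start: joints at [81.939, 20.546, 0.682, 0, -70.136, -16.507], TCP at [0.281, 0.614, 0.196] pointing down, gripper open.
Joint ranges: [-176.03, 176.03], [-82.01, 121.73], [-58.28, 71.71], [-173.87, 95.51], [-174.79, -0.11], [-173.66, 173.66]. Speed limits (degrees/s): [136.94, 136.94, 172.46, 180, 180, 180].

INTERFACE

Orientations are given as [roll, pitch, yaw] about the fixed x, y, z axes, in that order (R = Rz(yaw) Ry(pitch) Rx(roll)).
In Python, from plant import r gives the robot as it stands. The module is installed in compiled form; this text tells all that it offers.
- The arm moves only by the shell command python3 -m inch 'ROWS' [FORCE]. ROWS is text: rows parted by semicolons, each of 7 numbers parted by spaces: the shift along the tool's x, y, z in m, then the turn, a rotation vector about the tool's x, y, z in rad, then the opening, from 0 (shut) to 1 (fully open). In form: tx ty tz ax ay az jaw; .... A call has 1 to 20 rows; each row shifts and turns the commanded pose from where the row before left it, along the tool's axes as they then stand; what a row does not reach is not made up. A row lasts 1/12 s, in which the tool goes at most 41.7 mm and 7.16 degrees, less where a joint would pass 70% of its speed; a pose out of reach is approached as far as the arm can. A call with a gripper value outside its range is refused whole. The fingers move at their own pace and stop on an object; FORCE is the grip in N (left out, the last holds). Time passes only in rows, so rows that do not move let the fingers close. It gives the time, the measured TCP pose, the force and the opening at its end, in the units of the state.
- r.get_state(): the state, without advancing time (a new reading comes with each control period).
- r.capture(name): name is "scene" or "side" or "wrist"; returns the picture (420x560x3 uint8, red, green, blue); there is no depth.
- r.camera_params(name): a dict with "vfov" (degrees; the focal length in pixels is half the picture's height over the tangent of half this angle, whatever the lens; pixels are square), "cx", "cy" (the principal point, pixels), "distortion" ([k1, k2, p1, p2, k3] as OpenCV has them; the pictures are not rectified), "R" (3x3) and "t" (3): a world point X has camera coordinates R X + t. Camera axes: x right, y down, z forward; pixel columns grow to the right and rows downward; lengths in m; the calibration is good to about 2 mm. A picture is of the moment at which its call begins: read the wrist's pose just before it. camera_params takes no time and is no camera call; for the wrist camera it gives the pose at the moment of the call.
- r.close_job(): hands the job in, once; it reports no verdict.
Trained networks look in the newest picture that a camera, given by its name, has taken for a name from the list of things; names that differ only in an ending like _2 or _b are one class to them, and where a whole thing is asked for, a point or a joint stands for the part that bears it (a point fixed in the world has none). Each returns a list of dicts, best first, with "p" (0 to 1); they miss things now and then, are a little off and sometimes report something else, mostly with a low value. They report only what shows in the picture. A call takes as long as a camera call.
- r.recognise(target, camera): "xy" ([column, row] in pixels, amid what is visible of it).
The state is a dict: "time_s": time; "joints": joint angles; "qd": joint speeds; "joint_torque": joint torques, N m; "tcp_pos": TCP position; "eef_rot": TCP orientation; "contact_force": force on the tool from outside, world axes, zero at the start; "moment": the same for the moment, N m; "gripper_width": finger opening in m.
Only numpy, scipy, OpenCV 4.12 (cv2) and the standard library are available. Lean on these libraries where they do the work, as an engineer would, in place of code of your own. Each camera call takes 0.05 s, during which the arm holds its last target.

## Working session

There is one attempt and no reset: what is moved stays moved. The work goes in short steps, Python scripts to look and compute and a shell command to move; the robot and the scene stay as the last step left them, time stands still between calls to the robot, and variables do not carry over. Pictures are saved under pics/ and viewed, and the job is handed in when it is done.

```bash
mkdir -p pics; cat > h.py <<'E'
import numpy as np, cv2
from plant import r
def cap(n,f):
    im=r.capture(n); cv2.imwrite('pics/'+f,cv2.cvtColor(im,cv2.COLOR_RGB2BGR)); return im
def ray(cam,xy,P=None):
    p=P or r.camera_params(cam); f=210/np.tan(np.radians(p['vfov']/2))
    K=np.array([[f,0,p['cx']],[0,f,p['cy']],[0,0,1]])
    u=cv2.undistortPoints(np.array([[xy]],float),K,np.array(p['distortion'],float))[0,0]
    R=np.array(p['R']);t=np.array(p['t'])
    return -R.T@t, R.T@np.array([u[0],u[1],1])
def atz(cam,xy,z,P=None):
    o,d=ray(cam,xy,P); return o+d*(z-o[2])/d[2]
def proj(cam,X,P=None):
    p=P or r.camera_params(cam); f=210/np.tan(np.radians(p['vfov']/2))
    K=np.array([[f,0,p['cx']],[0,f,p['cy']],[0,0,1]])
    return cv2.projectPoints(np.atleast_2d(np.array(X,float)),cv2.Rodrigues(np.array(p['R'],float))[0],np.array(p['t'],float),K,np.array(p['distortion'],float))[0][:,0]
E
python3 - <<'E'
from h import *
for c in ['scene','side','wrist']:
    cap(c,c+'0.png')
    for t in ['calendar','day_hub','day_index','note_block','month_wheel']:
        print(c,t,[(np.round(d['xy'],1),round(d['p'],2)) for d in r.recognise(t,c)[:2]])
print(r.get_state())
E
```

```text
scene calendar [(array([259.8, 254.7]), 0.69)]
scene day_hub [(array([261.5, 252. ]), 0.9)]
scene day_index [(array([261.9, 248.8]), 0.7)]
scene note_block [(array([304.5, 300.8]), 0.82)]
scene month_wheel [(array([244.6, 224.2]), 0.75)]
side calendar [(array([299.7, 202.3]), 0.89)]
side day_hub []
side day_index [(array([299.2, 202.3]), 0.7)]
side note_block [(array([291.8, 163.1]), 0.72), (array([299.9, 187.6]), 0.4)]
side month_wheel [(array([305. , 207.1]), 0.59)]
wrist calendar []
wrist day_hub []
wrist day_index []
wrist note_block []
wrist month_wheel []
{'time_s': 0.9, 'joints': array([ 8.19387586e+01,  2.05437185e+01,  6.81540607e-01, -1.49126397e-03,
       -7.01357209e+01, -1.65093908e+01]), 'qd': array([ 0.05661749, -0.01538445, -0.03691578, -0.03623829, -0.02775112,
        0.06703658]), 'joint_torque': array([-1.27675932e-03, -5.82359076e+01,  2.93302274e+01,  7.00269073e+00,
        1.26933245e-02, -2.84115771e-05]), 'tcp_pos': array([0.28064563, 0.61385995, 0.1962832 ]), 'eef_rot': array([-1.79998384e+02,  1.94183132e-03, -2.45711389e+01]), 'contact_force': array([-0.49046879, -0.30101164,  0.77939819]), 'moment': array([-0.02693545,  0.0510396 , -0.00341913]), 'gripper_width': 0.08746644500451461}
```

View pics/scene0.png

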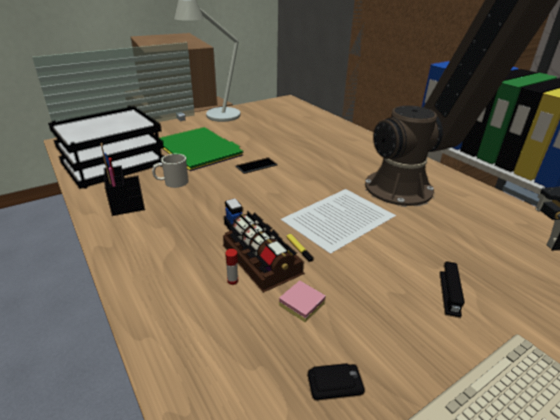

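View pics/side0.png

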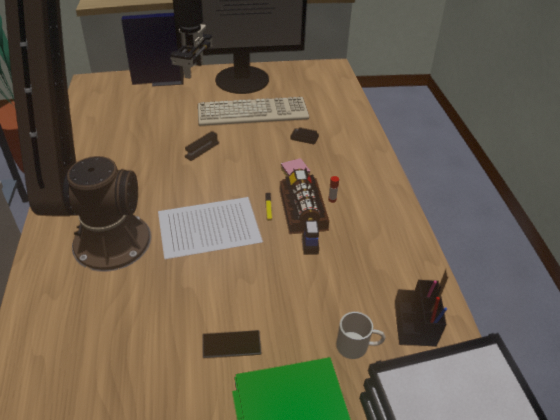

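```bash
python3 - <<'E'
from h import *
for c in ['scene','side']:
    im=cv2.imread('pics/%s0.png'%c)
    a=im[180:340,160:360] if c=='scene' else im[130:270,210:400]
    cv2.imwrite('pics/%scrop.png'%c,cv2.resize(a,None,fx=4,fy=4,interpolation=cv2.INTER_CUBIC)[:600,:800])
    o,d=ray(c,(280,210));print(c,o,d,r.camera_params(c)['vfov'])
print(atz('scene',(261.9,248.8),.087),atz('scene',(261.5,252),.06),atz('scene',(304.5,300.8),.02))
print(atz('side',(305,207),.087),atz('side',(291.8,163.1),.02))
E
```

```text
scene [1.01706122 0.76164326 0.67738701] [-0.47142586 -0.69197368 -0.54689857] 56.5040842033477
side [ 0.33749744 -1.12019168  1.14250979] [ 0.11710512  0.71816637 -0.68605351] 44.233616622009876
[0.63868016 0.13367555 0.087     ] [0.62872792 0.11518164 0.06      ] [0.61060353 0.27344953 0.02      ]
[ 0.59407843 -0.01078128  0.087     ] [0.60356715 0.28784621 0.02      ]
```

View pics/scenecrop.png

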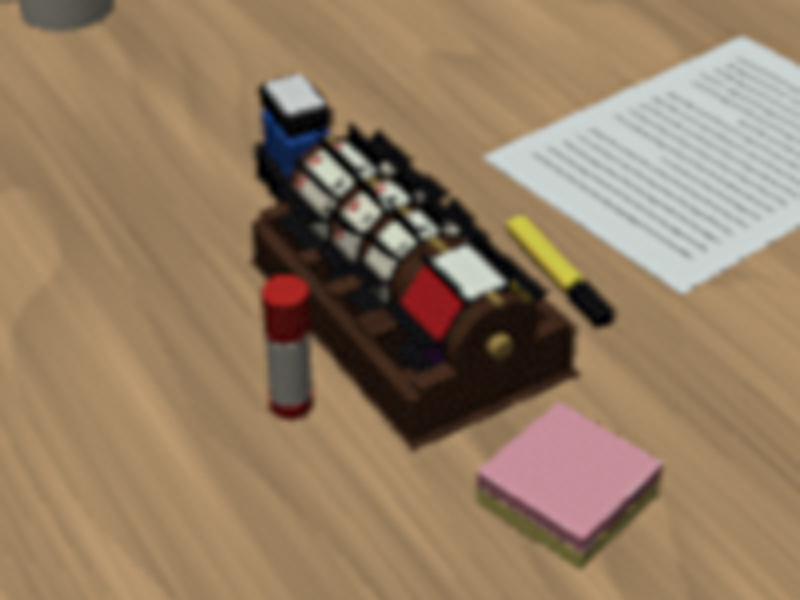

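View pics/sidecrop.png

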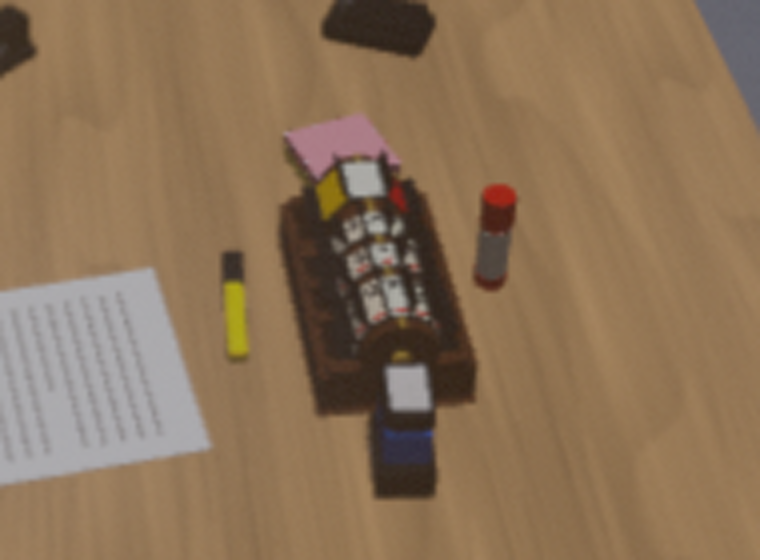

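```bash
python3 - <<'E'
from h import *
def s(a,b): return (160+a/4-.375,180+b/4-.375)
def d(a,b): return (210+a/4-.375,130+b/4-.375)
S={'BL':atz('scene',s(415,447),0),'FL':atz('scene',s(577,375),0),'knob':atz('scene',s(499,345),.054),'tile':atz('scene',s(468,272),.087)}
D={'FR':atz('side',d(318,413),0),'BR':atz('side',d(474,402),0),'tile':atz('side',d(363,180),.087)}
# from pose fit
for k,v in S.items():print('S',k,v.round(4))
for k,v in D.items():print('D',k,v.round(4))
from scipy.optimize import least_squares
obs=[('scene',s(415,447),(-.063,.110,0)),('scene',s(577,375),(.0-.063,.110,0)),('scene',s(468,272),(0,.07,.087)),('side',d(318,413),(-.063,-.11,0)),('side',d(474,402),(.063,-.11,0)),('side',d(363,180),(0,.07,.087))]
obs[0]=('scene',s(415,447),(.063,.110,0))
P={c:r.camera_params(c) for c in('scene','side')}
def W(q,X):
    c,sn=np.cos(q[2]),np.sin(q[2]);return [q[0]+c*X[0]-sn*X[1],q[1]+sn*X[0]+c*X[1],X[2]]
def f(q): return np.concatenate([proj(c,W(q,X),P[c])[0]-xy for c,xy,X in obs])
z=least_squares(f,[.62,.07,0]);print(z.x,np.degrees(z.x[2]),z.fun.round(1),'idx',W(z.x,(0,.07,.087)))
E
```

```text
S BL [0.6639 0.1815 0.    ]
S FL [0.5436 0.182  0.    ]
S knob [0.6054 0.1823 0.054 ]
S tile [0.6063 0.1485 0.087 ]
D FR [ 0.5462 -0.0291  0.    ]
D BR [ 0.6686 -0.0314  0.    ]
D tile [0.6058 0.1416 0.087 ]
[0.60580967 0.07503939 0.00980959] 0.5620481633444203 [-0.5  1.7  1.2  0.3 -0.4 -0.9 -0.4  1.6  0.6  0.6 -0.4 -0.7] idx [np.float64(0.6051230078703697), np.float64(0.14503602020434503), 0.087]
```

```bash
python3 -m inch '0 0 -0.015 0 0 -0.11 0; 0 0 -0.015 0 0 -0.11 0; 0 0 -0.015 0 0 -0.11 0; 0 0 -0.015 0 0 -0.11 0; 0.019 0.033 0 0 0 0 0; 0.019 0.033 0 0 0 0 0; 0.019 0.033 0 0 0 0 0; 0.019 0.033 0 0 0 0 0; 0.019 0.033 0 0 0 0 0; 0.019 0.033 0 0 0 0 0; 0.019 0.033 0 0 0 0 0; 0.019 0.033 0 0 0 0 0; 0.019 0.033 0 0 0 0 0; 0.019 0.033 0 0 0 0 0; 0.019 0.033 0 0 0 0 0; 0.019 0.033 0 0 0 0 0; 0.019 0.033 0 0 0 0 0; 0 0 0 0 0 0 0; 0 0 0 0 0 0 0' 20; python3 - <<'E'
from h import *
cap('wrist','w1.png');print(r.recognise('day_index','wrist')[:2],r.recognise('day_hub','wrist')[:2]);print({k:np.round(v,3) for k,v in r.get_state().items()})
E
```

```text
time_s: 2.48
tcp_pos: [0.5332, 0.1857, 0.2562]
eef_rot: [180.0, 0.0, 0.4]
contact_force: [0.6, -0.1, -0.2]
gripper_width: 0.0006
[{'xy': [366.5, 119.0], 'p': 0.81}] [{'xy': [367.6, 118.0], 'p': 0.57}]
{'time_s': np.float64(2.633), 'joints': array([ 3.9331e+01,  8.1950e+00, -8.0380e+00, -8.0000e-03, -7.3759e+01,
        5.1334e+01]), 'qd': array([ 0.931, -0.092,  0.022, -0.05 , -0.011,  0.095]), 'joint_torque': array([-8.1800e-01, -4.1686e+01,  2.9992e+01,  7.1090e+00,  7.5000e-02,
        2.0000e-03]), 'tcp_pos': array([0.532, 0.188, 0.256]), 'eef_rot': array([-1.7999e+02, -1.0000e-03,  6.6300e-01]), 'contact_force': array([-0.255,  0.013,  0.145]), 'moment': array([ 0.036,  0.009, -0.029]), 'gripper_width': np.float64(0.001)}
```

View pics/w1.png

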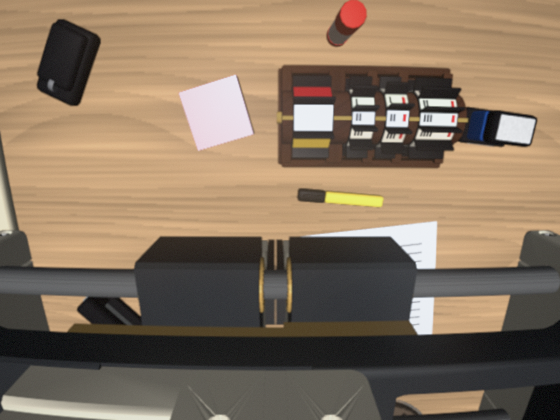

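```bash
python3 - <<'E'
from h import *
im=cv2.imread('pics/w1.png');cv2.imwrite('pics/w1c.png',cv2.resize(im[55:215,265:465],None,fx=4,fy=4,interpolation=cv2.INTER_CUBIC)[:600])
for n,x,z in [('tile',(313,117),.087),('axleR',(465,119),.06),('units',(397,117.5),.087),('ptr12',(340,118),.089),('axL',(280,118),.054)]:
    print(n,atz('wrist',x,z).round(4))
print(proj('wrist',[[.532,.188,.256],[.532,.188,.28]]),ray('wrist',(280,210)))
E
```

```text
tile [0.6052 0.1468 0.087 ]
axleR [ 0.6081 -0.0406  0.06  ]
units [0.6068 0.054  0.087 ]
ptr12 [0.6047 0.1176 0.089 ]
axL [0.6036 0.1822 0.054 ]
[[273.68335618 235.50913713]
 [273.49705513 250.85198442]] (array([0.60431886, 0.18798777, 0.44503299]), array([-0.28151112, -0.01879139, -0.95959892]))
```

View pics/w1c.png

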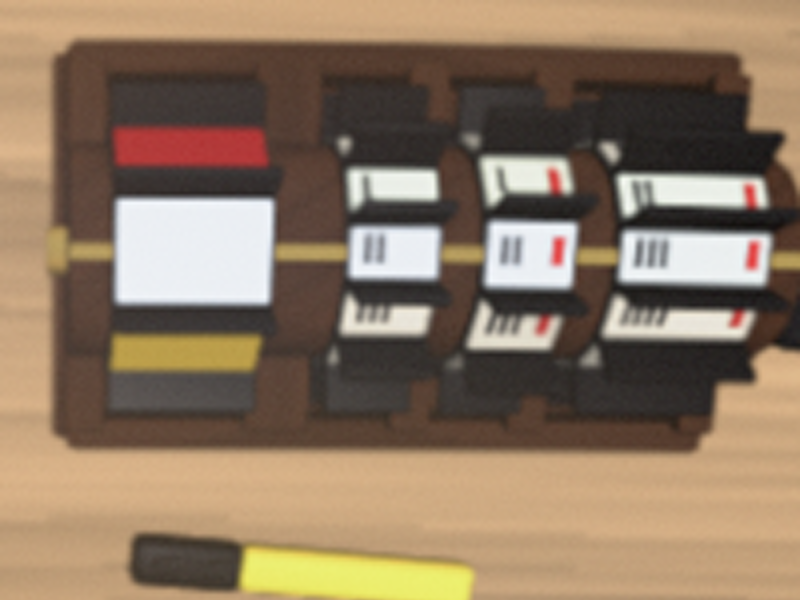

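```bash
python3 -m inch '0.011 0.020 0 0 0 0 0; 0.012 0.019 0 0 0 0 0; 0 0 0.03 0 0 0 0; 0 0 0.03 0 0 0 0; 0 0 0.03 0 0 0 0; 0 0 0.03 0 0 0 0; 0 0 0.015 0 0 0 0; 0 0 0.01 0 0 0 0; 0 0 0 0 0 0 0; 0 0 0 0 0 0 0; 0 0 0 0 0 0 0'; python3 - <<'E'
from h import *
cap('wrist','w2.png');print({k:np.round(v,4) for k,v in r.get_state().items() if k in('tcp_pos','contact_force','time_s')})
E
```

```text
time_s: 3.55
tcp_pos: [0.5567, 0.1499, 0.1127]
eef_rot: [-180.0, -0.1, 0.7]
contact_force: [0.2, 1.0, -0.3]
gripper_width: 0.0004
{'time_s': np.float64(3.6), 'tcp_pos': array([0.5568, 0.1498, 0.1129]), 'contact_force': array([-0.3734,  0.5137, -0.0148])}
```

View pics/w2.png

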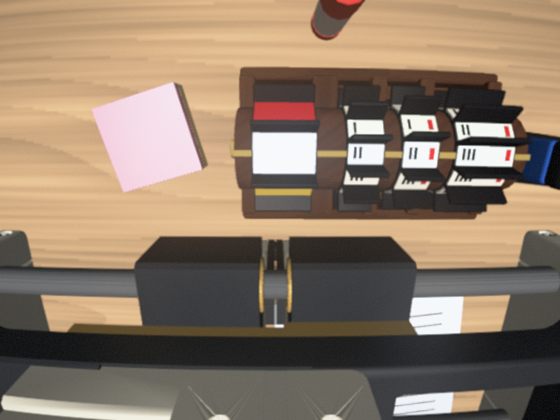

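```bash
python3 -m inch '0 0.002 0.010 0 0 0 0; 0 0 0.010 0 0 0 0; 0 0 0 0 0 0 0; 0 0 0 0 0 0 0; 0.004 0 0 0 0 0 0; 0.004 0 0 0 0 0 0; 0.004 0 0 0 0 0 0; 0.004 0 0 0 0 0 0'; python3 - <<'E'
from h import *
cap('wrist','w3.png');cap('scene','s3.png');print({k:np.round(v,4) for k,v in r.get_state().items() if k in('tcp_pos','contact_force','time_s')})
w=cv2.imread('pics/w3.png')[:240,200:560];s=cv2.imread('pics/s3.png')[190:300,200:330]
s=cv2.resize(s,None,fx=3,fy=3,interpolation=cv2.INTER_CUBIC);o=np.zeros((330,760,3),np.uint8);o[:240,:360]=w;o[:,365:755]=s;cv2.imwrite('pics/c3.png',o)
E
```

```text
time_s: 4.27
tcp_pos: [0.5727, 0.1472, 0.0915]
eef_rot: [-180.0, -0.0, 0.6]
contact_force: [0.1, -0.3, 0.6]
gripper_width: 0.0007
{'time_s': np.float64(4.3667), 'tcp_pos': array([0.5728, 0.1472, 0.0913]), 'contact_force': array([-0.0175, -0.057 ,  0.2311])}
```

View pics/c3.png

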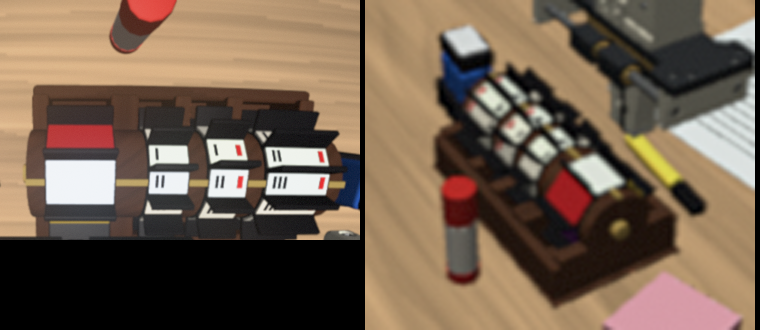

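```bash
python3 - <<'E'
from h import *
s=cv2.imread('pics/s3.png')
X=r.get_state()['tcp_pos']
for p in proj('scene',[X,X+[.0,.021,0],X+[0,-.021,0],X+[0,0,.066]]):
    print(p); cv2.circle(s,tuple(int(round(v*16)) for v in p),16,(0,255,0),-1,shift=4)
cv2.imwrite('pics/s3b.png',cv2.resize(s[100:300,180:440],None,fx=3,fy=3,interpolation=cv2.INTER_CUBIC))
E
```

```text
[287.86075803 241.42181581]
[292.79555917 245.98898294]
[283.07551312 236.99288412]
[288.78645059 219.143039  ]
```

View pics/s3b.png

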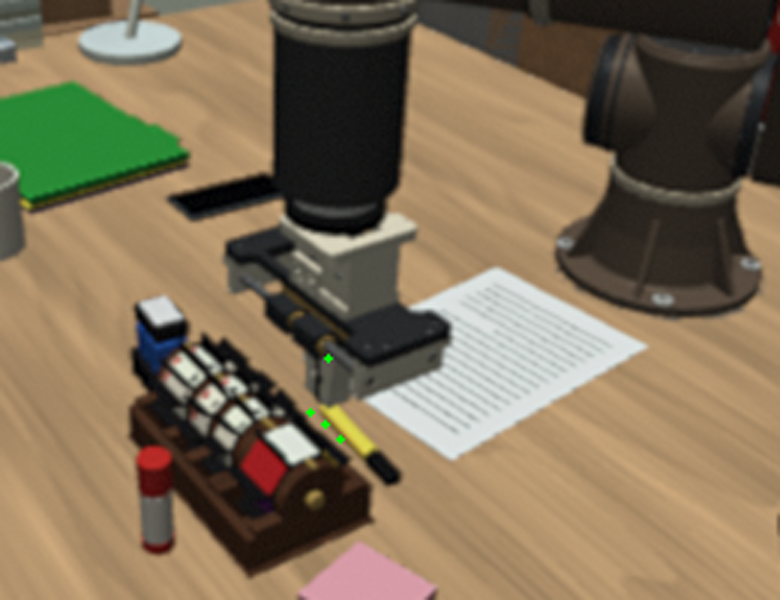

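```bash
python3 - <<'E'
from h import *
cap('side','d3.png');s=cv2.imread('pics/d3.png')
S=r.get_state();X=S['tcp_pos'];print(X,S['time_s'],r.camera_params('scene')['distortion'])
for p in proj('side',[X,X+[0,-.021,0],X+[0,0,.066]]):
    print(p); cv2.circle(s,tuple(int(round(v*16)) for v in p),12,(0,255,0),-1,shift=4)
cv2.imwrite('pics/d3b.png',cv2.resize(s[80:280,180:400],None,fx=3,fy=3,interpolation=cv2.INTER_CUBIC))
print(proj('scene',[[0,0,0]]),proj('side',[[0,0,0]]))
E
```

```text
[0.57227791 0.14705249 0.09116872] 4.4167 [-0.0131945  0.         0.         0.         0.       ]
[289.8612876  173.26945254]
[290.86833172 177.42629913]
[290.63105225 156.92542383]
[[397.63233732 187.45466105]] [[111.15178568 240.40095944]]
```

View pics/d3b.png

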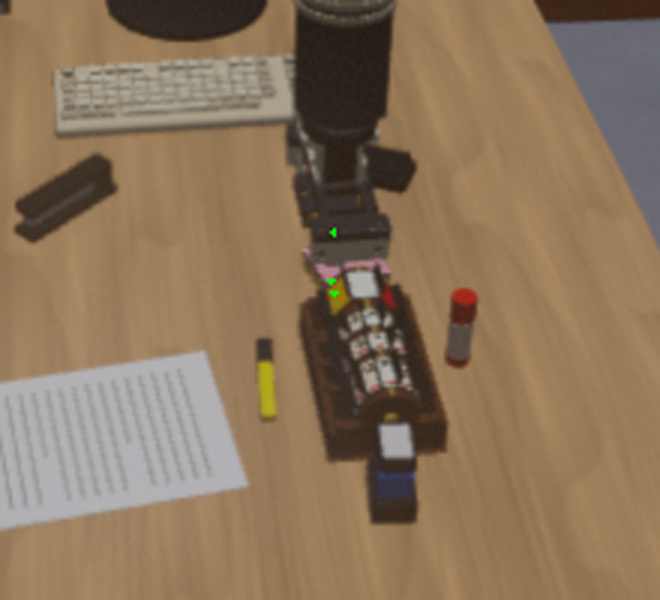

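```bash
python3 - <<'E'
from h import *
X=r.get_state()['tcp_pos']
for c,f,(u,v,w,h) in [('side','d3',(240,100,110,100)),('scene','s3',(240,140,110,120))]:
    s=cv2.imread(f'pics/{f}.png')[v:v+h,u:u+w];s=cv2.resize(s,None,fx=5,fy=5,interpolation=cv2.INTER_CUBIC)
    def box(a,b,z0,z1,col):
        P=[proj(c,X+[i*a,j*b,k])[0] for i in(-1,1) for j in(-1,1) for k in(z0,z1)]
        P=[tuple(int(q) for q in (p+.5-[u,v])*5) for p in P]
        for i in range(8):
            for j in (1,2,4):
                if not i&j: cv2.line(s,P[i],P[i|j],col,1)
    box(.039,.0965,.066,.11,(0,255,0)); box(.0095,.021,0,.066,(0,0,255))
    cv2.imwrite(f'pics/{f}box.png',s)
a=cv2.imread('pics/d3box.png');b=cv2.imread('pics/s3box.png')
o=np.zeros((600,1100,3),np.uint8);o[:500,:550]=a;o[:600,550:]=b;cv2.imwrite('pics/box.png',cv2.resize(o,None,fx=.72,fy=.72,interpolation=cv2.INTER_AREA))
E
```

```text
(no output)
```

View pics/box.png

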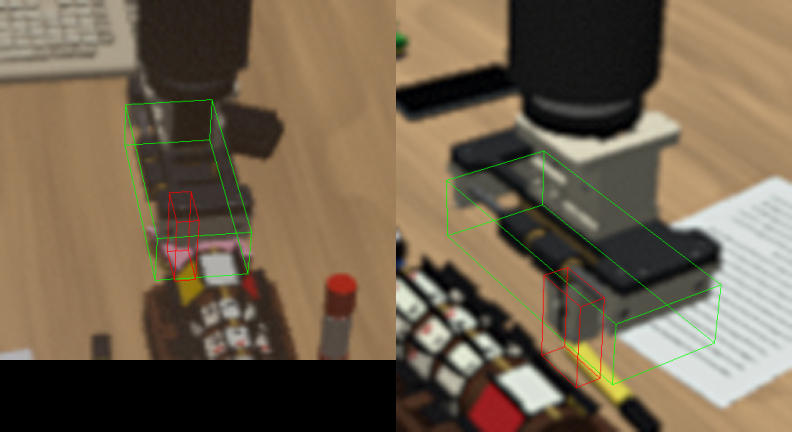

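```bash
python3 - <<'E'
from h import *
s=cv2.imread('pics/s3.png')[190:260,250:330]
w=cv2.imread('pics/w3.png')[200:340,130:430]
s=cv2.resize(s,None,fx=8,fy=8,interpolation=cv2.INTER_LANCZOS4)
s=np.clip(255*(s/255.)**.55,0,255).astype(np.uint8);cv2.imwrite('pics/z1.png',s)
w=cv2.resize(w,None,fx=2.5,fy=2.5);cv2.imwrite('pics/z2.png',np.clip(255*(w/255.)**.5,0,255).astype(np.uint8))
E
```

```text
(no output)
```

View pics/z1.png

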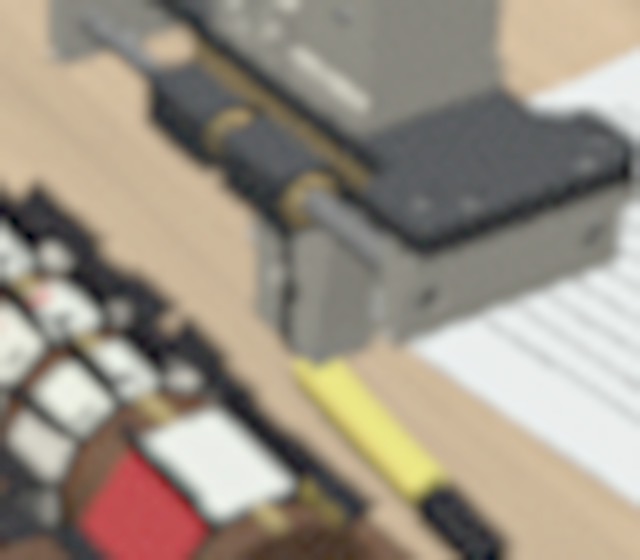

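View pics/z2.png

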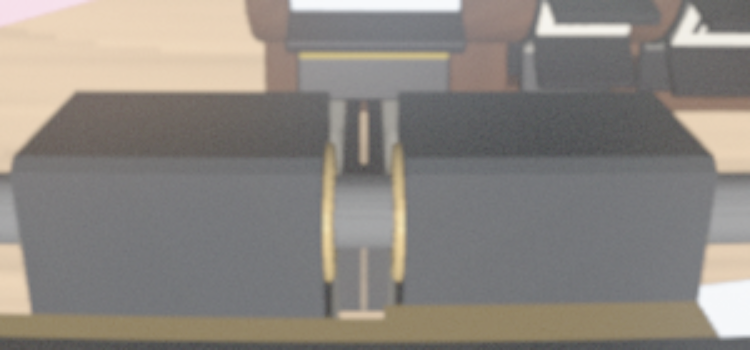

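```bash
python3 - <<'E'
from h import *
X=r.get_state()['tcp_pos'];print(X)
def aty(c,xy,y):
    o,d=ray(c,xy);return (o+d*(y-o[1])/d[1]).round(4)
for p in [(298.7,233.1),(328.1,223.1),(303,221),(328,212)]: print('scene end +y',aty('scene',p,X[1]+.0965))
for p in [(309.3,163.3),(286,166),(309,153),(284,157)]: print('side end -y',aty('side',p,X[1]-.0965))
for p in [(290,235),(283.5,228)]: print('finger', aty('scene',p,X[1]+.021),aty('scene',p,X[1]))
print(proj('wrist',[[.605,.1465,.087]]), r.camera_params('wrist')['R'],r.camera_params('wrist')['t'])
print(r.get_state()['joints'])
E
```

```text
[0.57227791 0.14705249 0.09116872]
scene end +y [0.6156 0.2436 0.1941]
scene end +y [0.5366 0.2436 0.1903]
scene end +y [0.6064 0.2436 0.2213]
scene end +y [0.5403 0.2436 0.2205]
side end -y [0.611  0.0506 0.204 ]
side end -y [0.5419 0.0506 0.1998]
side end -y [0.6078 0.0506 0.2421]
side end -y [0.535  0.0506 0.2335]
finger [0.5825 0.1681 0.128 ] [0.5671 0.1471 0.1085]
finger [0.6017 0.1681 0.1554] [0.587  0.1471 0.137 ]
[[274.87286653 183.18227822]] [[ 1.16194050e-02 -9.99932488e-01 -9.47852193e-05]
 [-9.63196884e-01 -1.12179878e-02  2.68562691e-01]
 [-2.68545623e-01 -3.02924184e-03 -9.63262203e-01]] [0.13937494 0.54717985 0.44312029]
[ 3.33529010e+01  1.77698174e+01 -1.81831283e+01  3.74022651e-04
 -5.40494107e+01  5.72691603e+01]
```

```bash
python3 -m inch '0.004 0 0 0 0 0 0; 0.004 0 0 0 0 0 0; 0.004 0 0 0 0 0 0; 0.003 0 0 0 0 0 0;0 0 0 0 0 0 0'; python3 - <<'E'
from h import *
cap('wrist','w4.png');cap('scene','s4.png');print({k:np.round(v,4) for k,v in r.get_state().items() if k in('tcp_pos','contact_force','time_s','moment')})
w=cv2.imread('pics/w4.png')[:240,200:560];s=cv2.imread('pics/s4.png')[190:300,200:330]
s=cv2.resize(s,None,fx=3,fy=3,interpolation=cv2.INTER_CUBIC);o=np.zeros((330,760,3),np.uint8);o[:240,:360]=w;o[:,365:755]=s;cv2.imwrite('pics/c4.png',o)
E
```

```text
time_s: 4.83
tcp_pos: [0.5876, 0.1473, 0.0912]
eef_rot: [180.0, -0.0, 0.6]
contact_force: [0.4, -0.2, -0.2]
gripper_width: 0.0004
{'time_s': np.float64(4.9333), 'tcp_pos': array([0.5869, 0.1472, 0.0911]), 'contact_force': array([-0.3743, -0.3765, -0.0604]), 'moment': array([-0.0727, -0.0077, -0.0086])}
```

View pics/c4.png

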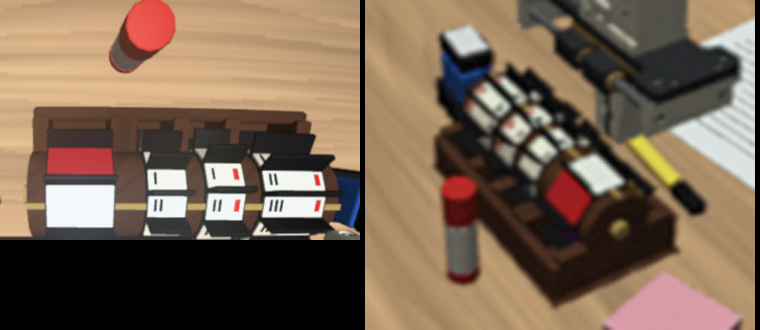

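```bash
python3 -m inch '-0.015 0 0 0 0 0 0; -0.015 0 0 0 0 0 0; -0.002 0 0.010 0 0 0 0; 0 0 0.008 0 0 0 0; 0 0 0 0 0 0 0; 0 0 0 0 0 0 0'; python3 - <<'E'
from h import *
cap('side','d5.png');cap('scene','s5.png');S=r.get_state();print({k:np.round(v,4) for k,v in S.items() if k in('tcp_pos','contact_force','time_s')})
X=S['tcp_pos']
for c,f,(u,v,w,h) in [('side','d5',(260,120,70,80)),('scene','s5',(255,190,90,80))]:
    s=cv2.imread(f'pics/{f}.png')[v:v+h,u:u+w];s=cv2.resize(s,None,fx=7,fy=7,interpolation=cv2.INTER_CUBIC)
    s=np.clip(255*(s/255.)**.6,0,255).astype(np.uint8)
    def box(a,b,z0,z1,col):
        P=[proj(c,X+[i*a,j*b,k+.036])[0] for i in(-1,1) for j in(-1,1) for k in(z0,z1)]
        P=[tuple(int(q) for q in (p+.5-[u,v])*7) for p in P]
        for i in range(8):
            for j in (1,2,4):
                if not i&j: cv2.line(s,P[i],P[i|j],col,1)
    box(.039,.0965,.066,.10,(0,255,0)); box(.0095,.021,0,.066,(0,0,255))
    cv2.imwrite(f'pics/{f}box.png',s)
a=cv2.imread('pics/d5box.png');b=cv2.imread('pics/s5box.png')
o=np.zeros((560,1120,3),np.uint8);o[:560,:490]=a;o[:560,490:]=b;cv2.imwrite('pics/box5.png',cv2.resize(o,None,fx=.71,fy=.71,interpolation=cv2.INTER_AREA))
E
```

```text
time_s: 5.43
tcp_pos: [0.555, 0.1467, 0.0725]
eef_rot: [180.0, 0.1, 0.6]
contact_force: [0.6, -0.3, -0.7]
gripper_width: 0.0003
{'time_s': np.float64(5.5333), 'tcp_pos': array([0.5555, 0.1469, 0.0731]), 'contact_force': array([-0.2021, -0.3473,  0.0311])}
```

View pics/box5.png

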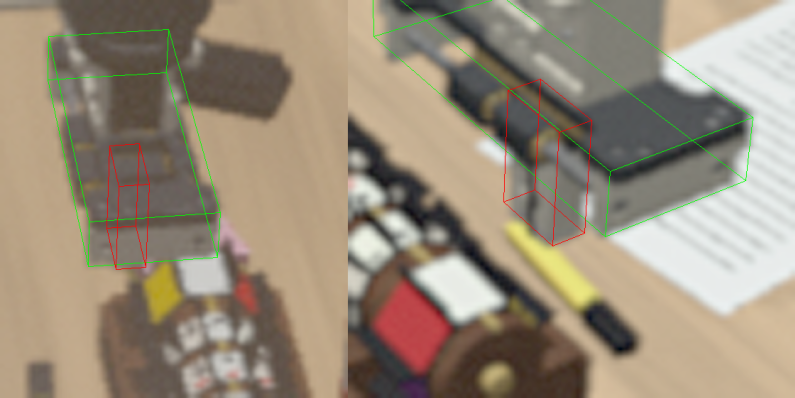

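```bash
python3 -m inch '0 0 0.009 0 0 0 0; 0 0 0.008 0 0 0 0; 0 0 0 0 0 0 0; 0 0 0 0 0 0 0; 0.005 0 0 0 0 0 0; 0.005 0 0 0 0 0 0; 0.004 0 0 0 0 0 0; 0.004 0 0 0 0 0 0; 0.004 0 0 0 0 0 0;0 0 0 0 0 0 0'; python3 - <<'E'
from h import *
cap('wrist','w6.png');cap('scene','s6.png');print({k:np.round(v,4) for k,v in r.get_state().items() if k in('tcp_pos','contact_force','time_s','moment')})
w=cv2.imread('pics/w6.png')[:240,200:560];s=cv2.imread('pics/s6.png')[190:300,200:330]
s=cv2.resize(s,None,fx=3,fy=3,interpolation=cv2.INTER_CUBIC);o=np.zeros((330,760,3),np.uint8);o[:240,:360]=w;o[:,365:755]=s;cv2.imwrite('pics/c6.png',o)
E
```

```text
time_s: 6.37
tcp_pos: [0.5774, 0.147, 0.0562]
eef_rot: [180.0, 0.0, 0.6]
contact_force: [-1.6, 0.3, 1.0]
gripper_width: 0.0007
{'time_s': np.float64(6.4667), 'tcp_pos': array([0.5768, 0.147 , 0.056 ]), 'contact_force': array([-1.6525, -0.0527, -0.6354]), 'moment': array([-0.0226,  0.4458, -0.0369])}
```

View pics/c6.png

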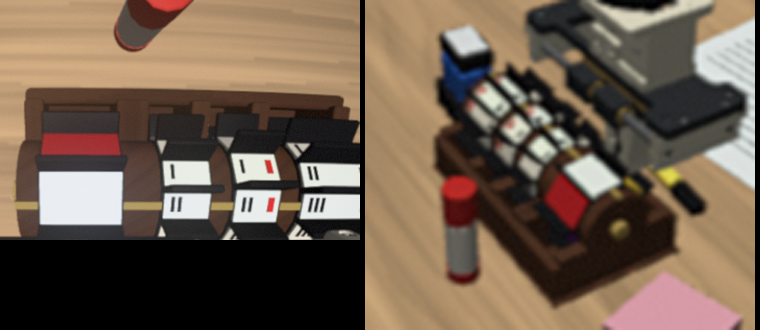

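```bash
python3 -m inch '0.004 0 0 0 0 0 0; 0.004 0 0 0 0 0 0; 0.004 0 0 0 0 0 0; 0.004 0 0 0 0 0 0; 0.004 0 0 0 0 0 0; 0.004 0 0 0 0 0 0; 0.004 0 0 0 0 0 0; 0.003 0 0 0 0 0 0; 0 0 0 0 0 0 0'; python3 - <<'E'
from h import *
cap('wrist','w7.png');cap('scene','s7.png');print({k:np.round(v,4) for k,v in r.get_state().items() if k in('tcp_pos','contact_force','time_s','moment')})
w=cv2.imread('pics/w7.png')[:240,200:560];s=cv2.imread('pics/s7.png')[190:300,200:330]
s=cv2.resize(s,None,fx=3,fy=3,interpolation=cv2.INTER_CUBIC);o=np.zeros((330,760,3),np.uint8);o[:240,:360]=w;o[:,365:755]=s;cv2.imwrite('pics/c7.png',o)
E
```

```text
time_s: 7.22
tcp_pos: [0.6102, 0.1476, 0.0579]
eef_rot: [-180.0, -0.2, 0.7]
contact_force: [-2.6, -2.1, 8.8]
gripper_width: 0.0001
{'time_s': np.float64(7.3167), 'tcp_pos': array([0.6098, 0.1476, 0.0578]), 'contact_force': array([-1.6078, -1.7223,  8.2851]), 'moment': array([-0.7268,  0.6018, -0.0105])}
```

View pics/c7.png

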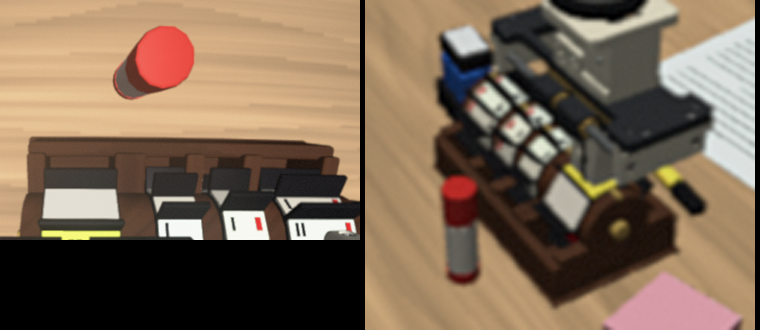

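```bash
python3 -m inch '0 0 -0.015 0 0 0 0; 0 0 -0.02 0 0 0 0; -0.015 0 0 0 0 0 0; -0.02 0 0 0 0 0 0; -0.02 0 0 0 0 0 0; 0 0 0 0 0 0 0; 0 0 0 0 0 0 0'; python3 - <<'E'
from h import *
cap('wrist','w8.png');cap('scene','s8.png');print({k:np.round(v,4) for k,v in r.get_state().items() if k in('tcp_pos','contact_force','time_s','moment')})
w=cv2.imread('pics/w8.png')[:240,200:560];s=cv2.imread('pics/s8.png')[190:300,200:330]
s=cv2.resize(s,None,fx=3,fy=3,interpolation=cv2.INTER_CUBIC);o=np.zeros((330,760,3),np.uint8);o[:240,:360]=w;o[:,365:755]=s;cv2.imwrite('pics/c8.png',o)
E
```

```text
time_s: 7.9
tcp_pos: [0.5532, 0.1472, 0.0919]
eef_rot: [-180.0, -0.1, 0.7]
contact_force: [1.7, 1.1, -0.5]
gripper_width: 0.0003
{'time_s': np.float64(8.0), 'tcp_pos': array([0.554 , 0.1473, 0.0916]), 'contact_force': array([ 0.3296, -0.6256,  0.8147]), 'moment': array([-0.0096,  0.0021,  0.045 ])}
```

View pics/c8.png

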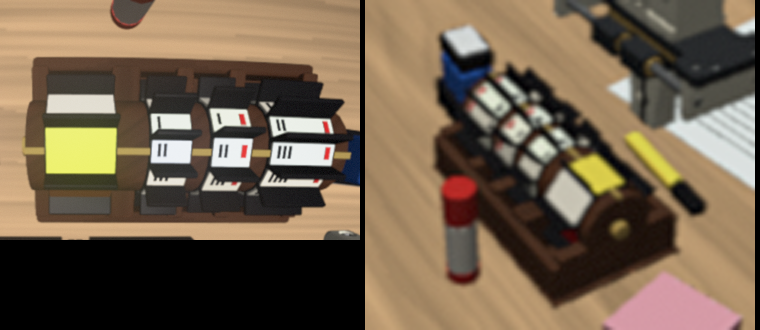

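```bash
python3 -m inch '0 0 0.015 0 0 0 0; 0 0 0.016 0 0 0 0; 0 0 0 0 0 0 0; 0 0 0 0 0 0 0; 0.006 0 0 0 0 0 0; 0.006 0 0 0 0 0 0; 0.006 0 0 0 0 0 0; 0.004 0 0 0 0 0 0;0 0 0 0 0 0 0'; python3 -m inch '0.004 0 0 0 0 0 0; 0.004 0 0 0 0 0 0; 0.004 0 0 0 0 0 0; 0.004 0 0 0 0 0 0; 0.004 0 0 0 0 0 0; 0.004 0 0 0 0 0 0; 0.004 0 0 0 0 0 0; 0.003 0 0 0 0 0 0; 0 0 0 0 0 0 0'; python3 -m inch '0 0 -0.015 0 0 0 0; 0 0 -0.015 0 0 0 0; -0.015 0 0 0 0 0 0; -0.02 0 0 0 0 0 0; -0.017 0 0 0 0 0 0; 0 0 0 0 0 0 0; 0 0 0 0 0 0 0'; python3 - <<'E'
from h import *
cap('wrist','w9.png');cap('scene','s9.png');print({k:np.round(v,4) for k,v in r.get_state().items() if k in('tcp_pos','contact_force','time_s','moment')})
w=cv2.imread('pics/w9.png')[:240,200:560];s=cv2.imread('pics/s9.png')[190:300,200:330]
s=cv2.resize(s,None,fx=3,fy=3,interpolation=cv2.INTER_CUBIC);o=np.zeros((330,760,3),np.uint8);o[:240,:360]=w;o[:,365:755]=s;cv2.imwrite('pics/c9.png',o)
E
```

```text
time_s: 8.75
tcp_pos: [0.5758, 0.1472, 0.0605]
eef_rot: [-180.0, -0.0, 0.6]
contact_force: [-1.8, 0.6, 0.8]
gripper_width: 0.0004
time_s: 9.5
tcp_pos: [0.6066, 0.1475, 0.0601]
eef_rot: [-180.0, -0.0, 0.6]
contact_force: [0.2, -0.8, -0.9]
gripper_width: 0.0003
time_s: 10.08
tcp_pos: [0.5536, 0.1471, 0.0908]
eef_rot: [-180.0, -0.0, 0.7]
contact_force: [0.5, 0.0, 0.9]
gripper_width: 0.0007
{'time_s': np.float64(10.1833), 'tcp_pos': array([0.5545, 0.1472, 0.0906]), 'contact_force': array([ 0.1464, -0.3406,  0.9481]), 'moment': array([-0.0407, -0.034 , -0.0123])}
```

View pics/c9.png

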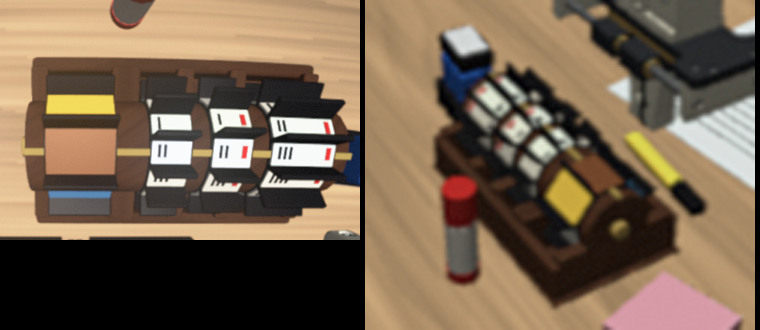

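```bash
python3 -m inch '0 0 0.015 0 0 0 0; 0 0 0.015 0 0 0 0; 0 0 0 0 0 0 0; 0 0 0 0 0 0 0; 0.006 0 0 0 0 0 0; 0.006 0 0 0 0 0 0; 0.006 0 0 0 0 0 0; 0.004 0 0 0 0 0 0;0 0 0 0 0 0 0'; python3 -m inch '0.004 0 0 0 0 0 0; 0.004 0 0 0 0 0 0; 0.004 0 0 0 0 0 0; 0.004 0 0 0 0 0 0; 0.004 0 0 0 0 0 0; 0.004 0 0 0 0 0 0; 0.004 0 0 0 0 0 0; 0.003 0 0 0 0 0 0; 0 0 0 0 0 0 0'; python3 -m inch '0 0 -0.015 0 0 0 0; 0 0 -0.015 0 0 0 0; -0.015 0 0 0 0 0 0; -0.02 0 0 0 0 0 0; -0.018 0 0 0 0 0 0; 0 0 0 0 0 0 0; 0 0 0 0 0 0 0'; python3 - <<'E'
from h import *
cap('wrist','w10.png');cap('scene','s10.png');print({k:np.round(v,4) for k,v in r.get_state().items() if k in('tcp_pos','contact_force','time_s','moment')})
w=cv2.imread('pics/w10.png')[:240,200:560];s=cv2.imread('pics/s10.png')[190:300,200:330]
s=cv2.resize(s,None,fx=3,fy=3,interpolation=cv2.INTER_CUBIC);o=np.zeros((330,760,3),np.uint8);o[:240,:360]=w;o[:,365:755]=s;cv2.imwrite('pics/c10.png',o)
E
```

```text
time_s: 10.93
tcp_pos: [0.5768, 0.1472, 0.0605]
eef_rot: [-180.0, -0.0, 0.6]
contact_force: [-1.9, 0.0, 0.6]
gripper_width: 0.0005
time_s: 11.68
tcp_pos: [0.6076, 0.1475, 0.0602]
eef_rot: [180.0, -0.0, 0.6]
contact_force: [0.4, -0.1, -0.2]
gripper_width: 0.0001
time_s: 12.27
tcp_pos: [0.5534, 0.147, 0.0908]
eef_rot: [-180.0, -0.0, 0.7]
contact_force: [0.6, -0.2, 0.8]
gripper_width: 0.0003
{'time_s': np.float64(12.3667), 'tcp_pos': array([0.5545, 0.1472, 0.0906]), 'contact_force': array([ 0.0163, -0.3924, -0.2564]), 'moment': array([-0.0198, -0.0554,  0.025 ])}
```

View pics/c10.png

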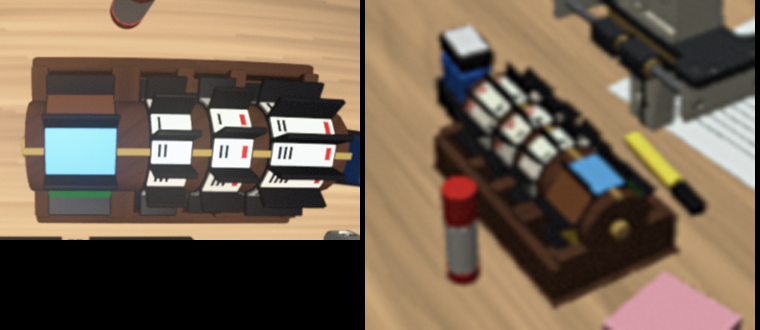

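Blue is on top at about (80,150) in the wrist crop, and green shows next in front at (80,197). One more click is needed.

```bash
python3 -m inch '0 0 0.015 0 0 0 0; 0 0 0.015 0 0 0 0; 0 0 0 0 0 0 0; 0 0 0 0 0 0 0; 0.006 0 0 0 0 0 0; 0.006 0 0 0 0 0 0; 0.006 0 0 0 0 0 0; 0.004 0 0 0 0 0 0;0 0 0 0 0 0 0'; python3 -m inch '0.004 0 0 0 0 0 0; 0.004 0 0 0 0 0 0; 0.004 0 0 0 0 0 0; 0.004 0 0 0 0 0 0; 0.004 0 0 0 0 0 0; 0.004 0 0 0 0 0 0; 0.004 0 0 0 0 0 0; 0.003 0 0 0 0 0 0; 0 0 0 0 0 0 0'; python3 -m inch '0 0 -0.015 0 0 0 0; 0 0 -0.015 0 0 0 0; -0.015 0 0 0 0 0 0; -0.02 0 0 0 0 0 0; -0.018 0 -0.02 0 0 0 0; 0 0 -0.03 0 0 0 0; 0 0 -0.03 0 0 0 0; 0 0 -0.03 0 0 0 0; 0 0 0 0 0 0 0; 0 0 0 0 0 0 0'; python3 - <<'E'
from h import *
cap('wrist','w11.png');cap('scene','s11.png');cap('side','d11.png');print({k:np.round(v,4) for k,v in r.get_state().items() if k in('tcp_pos','contact_force','time_s','moment')})
w=cv2.imread('pics/w11.png')[:240,200:560];s=cv2.imread('pics/s11.png')[190:300,200:330]
s=cv2.resize(s,None,fx=3,fy=3,interpolation=cv2.INTER_CUBIC);o=np.zeros((330,760,3),np.uint8);o[:240,:360]=w;o[:,365:755]=s;cv2.imwrite('pics/c11.png',o)
a=cv2.imread('pics/s0.png') if 0 else cv2.imread('pics/scene0.png')
d=cv2.absdiff(a,cv2.imread('pics/s11.png'))[190:340,170:350];cv2.imwrite('pics/diff.png',cv2.resize(np.clip(d.astype(int)*3,0,255).astype(np.uint8),None,fx=3,fy=3))
E
```

```text
time_s: 13.12
tcp_pos: [0.5768, 0.1471, 0.0605]
eef_rot: [-180.0, -0.0, 0.6]
contact_force: [-1.5, 0.1, 2.0]
gripper_width: 0.0002
time_s: 13.87
tcp_pos: [0.6076, 0.1475, 0.0601]
eef_rot: [180.0, -0.0, 0.6]
contact_force: [0.6, 0.1, -1.4]
gripper_width: 0.0002
time_s: 14.7
tcp_pos: [0.5548, 0.1475, 0.2025]
eef_rot: [-179.9, -0.2, 0.6]
contact_force: [-0.6, -0.2, 0.3]
gripper_width: 0.0005
{'time_s': np.float64(14.85), 'tcp_pos': array([0.5532, 0.1466, 0.1992]), 'contact_force': array([-0.0072,  0.258 , -0.8503]), 'moment': array([-0.1237,  0.0092, -0.0296])}
```

View pics/c11.png

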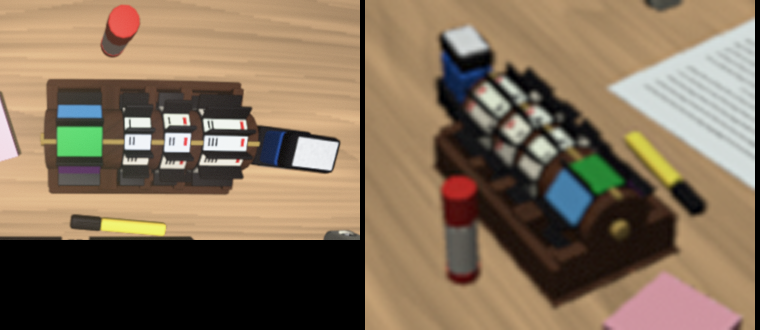

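View pics/diff.png

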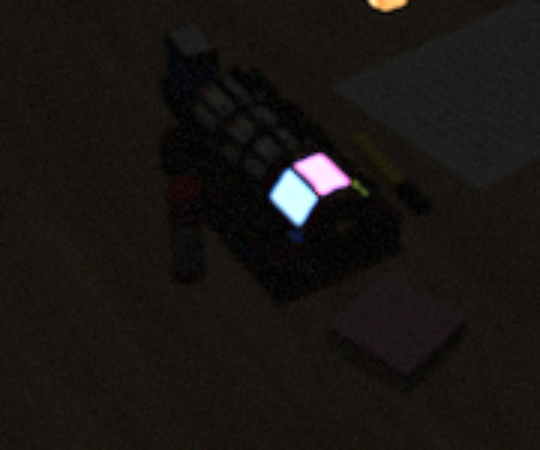

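The green tile is on top at the pointers. The difference picture shows changes only in the day tiles, so nothing else moved. The arm is clear, so I'm handing in.

```bash
python3 -c "
from plant import r
print(r.close_job())"
```

```text
the job is handed in; nothing more can be done
None
```

The day wheel now shows the green tile on top at the brass pointers. I turned it forward four clicks with the closed fingertips: white, yellow, brown, blue, green. I handed the job in at about 15 s, with the arm lifted clear.

**Last checks:** The wrist and scene pictures both show green on top and blue just behind it. The before/after scene difference shows changes only in the day wheel's tiles. The other three wheels, the calendar and the objects near it had not moved. I did not compare the mug, phone, stapler and mouse before and after.

**What disagreed:**
- **Fingertip height:** The cameras put the true fingertips about 30–36 mm higher than the reported TCP. A first pass at the height that should have reached the rib, going by the reported TCP, touched nothing, which agreed with the cameras. I then set the height from the pictures and from contact.
- **First click:** The first click ran a little low and pressed down with about 8 N. I raised the next three by about 4 mm. Their force readings stayed at about 2 N.

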